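# Draw the blind plug of a filling head with a screw-in puller

### The arm

A 6-joint arm with a two-finger parallel gripper is mounted at the origin on the work surface; the furniture and walls round the work are solid. World frame = base frame: x ahead of the robot, y to its left, z up, the work surface at z = 0. Lengths are in m, angles in rad, forces in N, time in s.
With the tool pointing down it reaches from about 0.375 to 0.9 m from the base axis. Payload 3.1 kg.
Tool frame: the origin (TCP) lies on the centre line of the jaws, within the pads' length; the fingertips stand ahead of it and the grasp point (between the pads) lies 3 mm ahead of it (robot.tip_reach is the z of the fingertips in the tool frame, in m); z points along the fingers, y is the line along which they close (so a half turn about z gives the same grasp; the last joint's range is limited). The gripper opens to 87 mm and grips with 3 to 60 N. Pads are 19 mm wide; open, the fingers measure 117 mm over their backs; the gripper's body (75 mm by 190 mm) begins 51 mm behind the grasp point.
Start: joints at [1.091, 0.527, 1.433, -0, 1.181, -0.178], TCP at [0.185, 0.597, 0.245] pointing down, gripper open.
Joint ranges: [-3.08, 3.08], [-0.75, 2.2], [0.22, 2.44], [-1.43, 4.57], [0, 2.65], [-2.85, 2.85]. Speed limits (rad/s): [2.79, 2.79, 3.14, 3.14, 3.14, 3.14].

### API

Orientations are given as a unit quaternion [x, y, z, w].
In Python, from rig import sensors, eyes, ticket, robot gives the robot as it stands.
- The arm moves only by the tool drive_tool, never from a script. Its argument "deltas" is a list that holds one entry, the list of rows, each a list of 6 numbers: the shift along the tool's x, y, z in mm, then the turn, a rotation vector about the tool's x, y, z in rad. A call has 1 to 8 rows; each row shifts and turns the commanded pose from where the row before left it, along the tool's axes as they then stand; what a row does not reach is not made up. A row lasts 1/12 s, in which the tool goes at most 41.7 mm and 7.16 degrees, less where a joint would pass 70% of its speed; a pose out of reach is approached as far as the arm can. A call is refused whole if a number of a shift passes 41.7 or a number of a turn 0.125, either way. A call with a gripper value outside its range is refused whole. "gripper" is the opening in per cent of the stroke, from 0 (shut) to 100 (fully open), set as the call begins (left out, the last holds). The fingers move at their own pace and stop on an object; "squeeze" is the grip in N (left out, the last holds). Time passes only in rows, so rows that do not move let the fingers close. It gives the time, the measured TCP pose, the force, the opening and the grip force at its end, in the units of the state.
- sensors.get_obs(): the state, without advancing time (a new reading comes with each control period).
- eyes.camera(name): name is "scene" or "top"; returns a dict with "img" (420x560x3 uint8, red, green, blue), "fov_y" (degrees; the focal length in pixels is half the picture's height over the tangent of half this angle, whatever the lens; pixels are square), "cx", "cy" (the principal point, pixels), "xyz" and "attitude" of the camera in the world. Camera axes: x right, y up, looking along -z (the intrinsics and any distortion apply to the point x, -y, -z); pixel columns grow to the right and rows downward; lengths in m; the calibration is good to about 2 mm. A picture is of the moment at which its call begins. There is no depth.
- ticket.hand_in(): hands the job in; it is judged then, once.
The state is a dict: "time": time; "q": joint angles; "joint_velocities": joint speeds; "joint_torque": joint torques, N m; "position": TCP position; "tool_rot": TCP orientation; "ft_force": force on the tool from outside, world axes, zero at the start; "moment": the same for the moment, N m; "grip_width": finger opening in m; "grip_force": force on a finger pad.
Only numpy, scipy, OpenCV 4.12 (cv2) and the standard library are available. Lean on these libraries where they do the work, as an engineer would, in place of code of your own. Each camera call takes 0.05 s, during which the arm holds its last target. There are 200 camera calls.

### The job

The filling head's white blind plug has to come out for cleaning. Take the blue-handled puller rod from its stand, screw it gently clockwise into the plug until its shoulder is just down on the plug's face (feel for it: do not press hard or wrench it tight), draw the plug straight up out of the port, and stand it gently upright in the steel parts tray with the puller still screwed in. Handle the plug only by the puller, and leave the other things on the table alone.

Things in the scene. Friction and masses are not known exactly. Their poses are not given: they have to be found in the camera images.
- puller: Stainless puller rod, 0.24 kg, upright in its stand. Origin on its axis at the underside of the shoulder (collar 36 mm across, 6 mm thick); z up. Below it: two-start right-hand round thread, 24 mm across, its ridges 7 to 14 mm below the origin, lead 19 mm a turn (clockwise from above screws down); then a 15 mm pilot nose ending 25 mm below. Half a turn gives the same fit.
- puller_handle (a point): Centre of the puller's blue T-bar handle, on the rod's axis 70 mm above the puller's origin. The bar is 72 mm long along the puller's x, 15 mm thick along y and 26 mm tall; bare 15 mm shank below it.
- plug: White acetal blind plug, 0.2 kg, 38 mm tall, in the head's port. Origin at the centre of its underside, z up. Body 44 mm across; flange 60 mm across, 6 mm thick, resting on the port, with a small tab to y = 40 mm that sits between two dowels and stops it turning. A rubber ring in the bore grips it: 7 to 13 N plus the weight to draw it, over the first 20 mm or so.
- plug_face (a point): Centre of the plug's flat top face, 38 mm above its underside. Threaded hole, 19 mm clear, 33 mm deep; where its thread starts cannot be seen and differs each time. Lowered in, the puller rests on it, shoulder 2 to 12 mm up; clockwise it sinks 1 mm in 19 degrees until seated, anticlockwise it climbs to 12, perches on the thread's end, drops to 2. 17 degrees past seated (0.9 mm play) it locks.
- filling_head: Stainless filling head, 170 mm long (y), 38 mm tall, with two needles and a hose union (to y = 119 mm), on a 150 x 250 x 8 mm base plate fixed to the table. Origin at the centre of the plate's underside, on the port's axis; z up. The plug's underside starts 38 mm above the origin. Stacks of buns, 0.31 m tall, stand between it and the robot and must not be hit.
- port (a point): Centre of the port's mouth: top of the round boss, 72 mm across, 70 mm above the head's origin. The bore is 46 mm across and 34 mm deep, upright.
- puller_stand: Black round stand fixed to the table, 54 mm across, 46 mm tall, foot 80 mm across; origin at the centre of its underside. The puller's shoulder rests on its top, the thread in its 29 mm hole.
- parts_tray: Square steel tray fixed to the table, 150 x 150 mm outside, rim 22 mm (25 mm with its bead) high, walls 4 mm; origin at the centre of its underside, inner floor 4 mm above it.
- sugar_dredger: Steel sugar dredger, 70 mm across, 116 mm tall, loose on the table; origin at the centre of its underside. To be left alone.
- tally_counter: Hand tally counter, 54 x 67 x 26 mm, loose on the table; origin at the centre of its underside. To be left alone.

How it is judged:
On the way, in this order (a step that is already met when the one before it is completed fails the run):
1. the puller is screwed home in the seated plug: its shoulder within 0.8 mm of the plug's face (z of puller in the frame of plug between 0.036 and 0.0388 m and horizontal distance between puller and plug below 0.004 m and z of plug in the frame of filling_head below 0.041 m), for 0.2 s.
2. the plug hangs upright on the puller, its underside at least 10 mm above the port (z of plug in the frame of filling_head above 0.08 m and angle between plug's own z axis and vertical below 0.2 rad and z of puller in the frame of plug below 0.0405 m), for 0.2 s.
At the end, for the whole second after the job is handed in: the plug stands upright (within 0.1 rad) and at rest on the floor of the parts tray, with the puller still screwed in (shoulder within 2.5 mm of the face), let go (x of plug in the frame of parts_tray between -0.055 and 0.055 m and y of plug in the frame of parts_tray between -0.055 and 0.055 m and z of plug in the frame of parts_tray below 0.008 m and angle between plug's own z axis and vertical below 0.1 rad and z of puller in the frame of plug between 0.036 and 0.0405 m and horizontal distance between puller and plug below 0.012 m and linear speed of plug below 0.02 m/s and linear speed of puller below 0.03 m/s); the robot touches nothing.
It fails at once if the thread is forced: over 25 N between puller and plug with the shoulder over 1.5 mm off the face, or the plug lifted over 1.5 mm with the shoulder over 2.2 mm off the face ((contact force between puller and plug above 25 N and z of puller in the frame of plug above 0.0395 m) or (z of plug in the frame of filling_head above 0.0395 m and z of puller in the frame of plug above 0.0402 m)).
It fails at once if the thread is wrenched: over 70 N of clamping and pressing between puller and plug, with the plug still seated (contact force between puller and plug above 70 N and z of plug in the frame of filling_head below 0.041 m).
It fails at once if the gripper touches the plug (contact force between the fingers and plug above 1 N).
It fails at once if the plug is set down hard: over 80 N on the tray (contact force between plug and parts_tray above 80 N).
It fails at once if a bystander (sugar dredger, tally counter) is moved over 20 mm (distance of any of sugar_dredger, tally_counter from where it was at the start of the episode above 0.02 m).
It also fails if it takes over 70 s, if anything falls off the work surface, if the arm or the gripper's body presses on something with over 40 N, if the wrist force passes 120 N, or if a joint passes its speed limit or range.

## Working session

There is one attempt and no reset: what is moved stays moved. The work goes in short steps, Python scripts to look and compute and a tool call to move; the robot and the scene stay as the last step left them, time stands still between calls to the robot, and variables do not carry over. Pictures are saved under pics/ and viewed, at most 10 in all, crops included, and the job is handed in when it is done.

Besides the shell and the picture viewer there is one more tool, called after "Emit:" as a command line: name --argument value ..., lists and objects as JSON in quotes. drive_tool: Moves the arm, as the interface text tells. Its arguments: {"type":"object","properties":{"deltas":{"type":"array"},"gripper":{"type":"number"},"squeeze":{"type":"number"}},"required":["deltas"]}

```bash
ls; mkdir -p pics
python3 - <<'E'
from rig import sensors, eyes, robot
import cv2
o=sensors.get_obs(); print(o); print(robot.tip_reach)
for n in("scene","top"):
    c=eyes.camera(n); cv2.imwrite(f"pics/{n}0.png",c["img"][:,:,::-1]); print({k:v for k,v in c.items() if k!="img"})
E
```

```text
pics
{'time': 0.0, 'q': array([ 1.09149593e+00,  5.28474980e-01,  1.43391276e+00,  1.32244237e-05,
        1.18139588e+00, -1.78479157e-01]), 'joint_velocities': array([-0.00025635,  0.00040196, -0.00063668,  0.0019019 , -0.00120036,
       -0.00056056]), 'joint_torque': array([ 3.62709193e-05, -4.40045214e+01, -1.76591223e+01,  6.31630886e-02,
        5.81114867e-02, -1.72414275e-04]), 'position': array([0.18482226, 0.59632323, 0.24356285]), 'tool_rot': array([ 1.49846530e-01,  9.88708662e-01, -1.03479343e-03, -3.59620066e-04]), 'ft_force': array([ 0.53633116,  0.67437568, -0.51382087]), 'moment': array([ 0.06186531, -0.01302323, -0.00272202]), 'grip_force': 0.0, 'grip_width': 0.0866486541854298}
0.022
{'fov_y': 43.383937303590514, 'cx': 283.4104284918924, 'cy': 208.148673978673, 'xyz': array([-0.30811225, -0.28930745,  1.09250052]), 'attitude': array([ 0.27314551, -0.1951248 , -0.5556694 ,  0.76062432])}
{'fov_y': 55.231595406296066, 'cx': 272.0174064155199, 'cy': 214.55874686002278, 'xyz': array([ 0.41178971, -0.01976037,  1.06142259]), 'attitude': array([-0.02394989,  0.03112075,  0.70829253, -0.70482593])}
```

View pics/scene0.png

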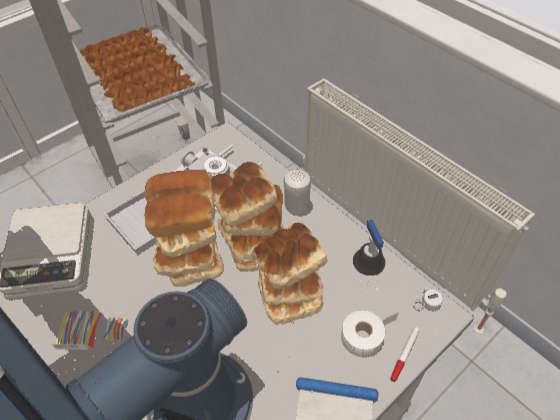

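View pics/top0.png

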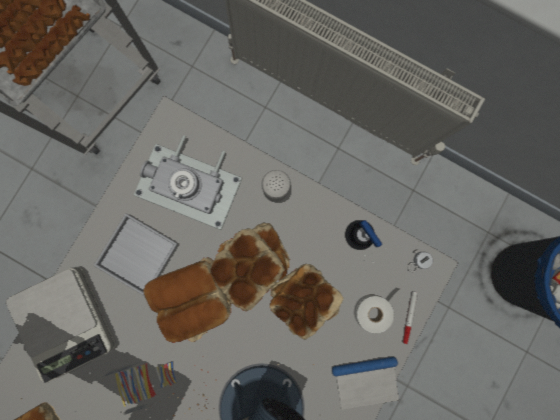

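The scene view has the puller at about (371,248), the dredger at (297,190) and the plug at (215,165). In the top view the plug is at (184,182), the handle at (371,232) and the tray at (138,252). I'll enlarge these.

```bash
cat > h.py <<'E'
import numpy as np, cv2
from scipy.spatial.transform import Rotation as R
from rig import sensors, eyes, robot
def cam(n):
    return eyes.camera(n)
def par(c):
    f=210/np.tan(np.radians(c["fov_y"]/2)); return f,c["cx"],c["cy"],np.array(c["xyz"]),R.from_quat(c["attitude"])
def ray(c,u,v):
    f,cx,cy,p,r=par(c); return p,r.apply([(u-cx)/f,-(v-cy)/f,-1])
def atz(c,u,v,z):
    p,d=ray(c,u,v); return p+d*(z-p[2])/d[2]
def proj(c,X):
    f,cx,cy,p,r=par(c); q=r.inv().apply(np.array(X)-p); return cx-f*q[...,0]/q[...,2],cy+f*q[...,1]/q[...,2]
def tri(obs):
    A=0;b=0
    for c,u,v in obs:
        p,d=ray(c,u,v); d/=np.linalg.norm(d); M=np.eye(3)-np.outer(d,d); A=A+M; b=b+M@p
    X=np.linalg.solve(A,b); return X,[np.subtract(proj(c,X),(u,v)).round(1) for c,u,v in obs]
E
python3 - <<'E'
import cv2,numpy as np
t=cv2.imread("pics/top0.png");s=cv2.imread("pics/scene0.png")
def crop(i,u,v,w,h,k): return cv2.resize(i[v:v+h,u:u+w],(w*k,h*k),interpolation=cv2.INTER_CUBIC)
a=crop(t,130,130,130,100,4); b=crop(t,335,205,65,50,4)[:, :]; c=crop(s,345,210,65,75,4);
W=np.zeros((600,800,3),np.uint8); W[:400,:520]=a; W[:200,530:790]=b; W[210:510,530:790]=c
W[400:600,:400]=crop(t,88,208,100,50,4)
cv2.imwrite("pics/c1.png",W)
E
```

```text
(no output)
```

View pics/c1.png

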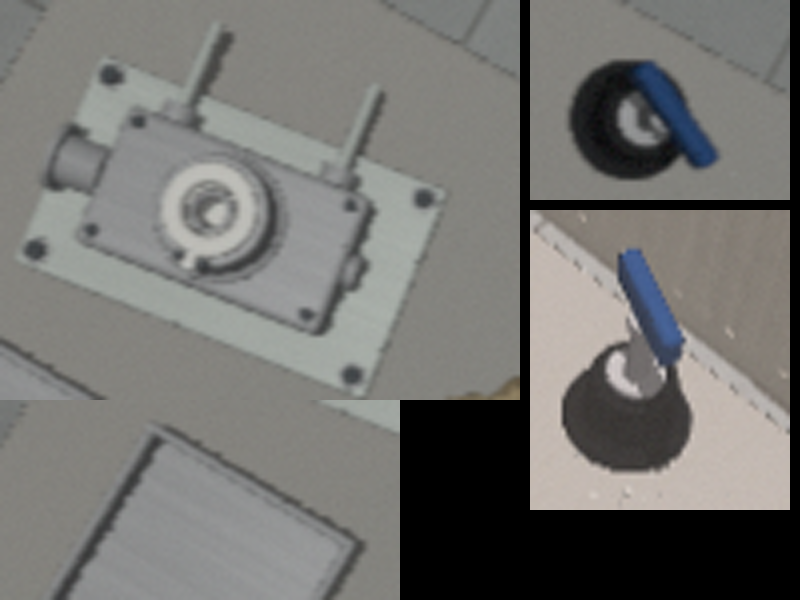

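The crop shows the plug hole at top-view (183,182.5) and the handle's top ends at about (364,221) and (379.5,244.5). The plate corners are all clear.

Run:
```python
from h import *
c=cam("top");s=cam("scene")
print("plug",atz(c,183,182.5,.076), tri([(c,183,182.5),(s,215.5,166)]))
print("plate",np.array([atz(c,*p,.008) for p in[(156.25,144.5),(241.25,177.5),(220.5,228.25),(134.5,194.5)]]).round(4).tolist())
P=np.array([atz(c,*p,.008) for p in[(156.25,144.5),(241.25,177.5),(220.5,228.25),(134.5,194.5)]]);print(P.mean(0),np.linalg.norm(P-np.roll(P,1,0),axis=1))
T=np.array([atz(c,*p,.025) for p in[(126.75,214.25),(178.5,244.25),(150,290),(98,259)]]);print("tray",T.mean(0),np.linalg.norm(T-np.roll(T,1,0),axis=1))
a=atz(c,363.8,221.5,.127);b=atz(c,379.5,244.5,.127);print("handle",a,b,(a+b)/2,np.linalg.norm(a-b),np.arctan2(*(b-a)[1::-1]))
print("foot",atz(c,360,235,.003))
print("shoulder",tri([(c,335+(640-530)/4,205+121/4),(s,345+(636-530)/4,210+(372-210)/4)]))
a,ra=tri([(c,364,221.5),(s,345+(631-530)/4,210+(252-210)/4)]);b,rb=tri([(c,379.5,244.5),(s,345+(671-530)/4,210+(350-210)/4)]);print(a,ra,b,rb,(a+b)/2)
print("dredger",atz(c,277,184,.116),"buns",[atz(c,*p,.31).round(3) for p in[(145,290),(205,260),(160,330),(212,262),(256,226),(290,262),(272,305),(315,264),(340,290),(307,338)]])
```

```text
plug [0.56918471 0.18970593 0.076     ] (array([0.5704195 , 0.19178363, 0.06764129]), [array([-0.1,  0. ]), array([0.1, 0. ])])
plate [[0.6824, 0.2764, 0.008], [0.5928, 0.0503, 0.008], [0.4586, 0.1046, 0.008], [0.5486, 0.3312, 0.008]]
[0.57060962 0.19064199 0.008     ] [0.14455733 0.24315813 0.14480385 0.24385154]
tray [0.39865667 0.31266628 0.025     ] [0.13448926 0.15521106 0.13571499 0.15564922]
handle [ 0.4674684  -0.24386927  0.127     ] [ 0.4136757 -0.2792573  0.127    ] [ 0.44057205 -0.26156328  0.127     ] 0.06438918129586223 -2.5597122634753546
foot [ 0.43920604 -0.26272739  0.003     ]
shoulder (array([ 0.43814129, -0.26057574,  0.04947177]), [array([ 0.9, -0.3]), array([-1. ,  0.2])])
[ 0.46751862 -0.2446632   0.12474375] [array([-0.1,  0. ]), array([ 0.1, -0. ])] [ 0.41325543 -0.28117331  0.11570323] [array([-0.5,  0.2]), array([ 0.6, -0.1])] [ 0.44038702 -0.26291825  0.12022349]
dredger [ 0.55836904 -0.04178051  0.116     ] buns [array([0.332, 0.208, 0.31 ]), array([0.386, 0.097, 0.31 ]), array([0.259, 0.179, 0.31 ]), array([0.383, 0.084, 0.31 ]), array([0.449, 0.003, 0.31 ]), array([ 0.382, -0.061,  0.31 ]), array([ 0.303, -0.027,  0.31 ]), array([ 0.378, -0.107,  0.31 ]), array([ 0.33 , -0.153,  0.31 ]), array([ 0.243, -0.091,  0.31 ])]
```

Emit:
drive_tool --deltas '[[[0, 0, -40, 0, 0, 0], [0, 0, -40, 0, 0, 0], [0, 0, -40, 0, 0, 0], [0, 0, -40, 0, 0, 0], [-41, 0, 0, 0, 0, 0.067], [-41, 0, 0, 0, 0, 0.067], [-41, 0, 0, 0, 0, 0.067], [-41, 0, 0, 0, 0, 0.067]]]' --gripper 60 --squeeze 40

```text
time: 0.87
position: [0.3369, 0.5325, 0.4046]
tool_rot: [0.282, 0.96, 0.0, 0.0]
ft_force: [0.4, -0.6, 0.4]
grip_width: 0.0534
grip_force: 0.0
```

Emit:
drive_tool --deltas '[[[-41, 0, 0, 0, 0, 0.067], [-41, 0, 0, 0, 0, 0.067], [-41, 0, 0, 0, 0, 0.067], [-41, 0, 0, 0, 0, 0.067], [-41, 0, 0, 0, 0, 0.067], [-41, 0, 0, 0, 0, 0.067], [-41, 0, 0, 0, 0, 0.067], [-41, 0, 0, 0, 0, 0.067]]]'

```text
time: 1.53
position: [0.5619, 0.2981, 0.404]
tool_rot: [0.526, 0.85, -0.0, -0.0]
ft_force: [-0.0, -0.0, -0.1]
grip_width: 0.0521
grip_force: 0.0
```

Emit:
drive_tool --deltas '[[[-41, 0, 0, 0, 0, 0.067], [-41, 0, 0, 0, 0, 0.067], [-41, 0, 0, 0, 0, 0.067], [-41, 0, 0, 0, 0, 0.067], [-41, 0, 0, 0, 0, 0.067], [-41, 0, 0, 0, 0, 0.067], [-41, 0, 0, 0, 0, 0.067], [-41, 0, 0, 0, 0, 0.067]]]'

```text
time: 2.2
position: [0.6353, -0.0178, 0.404]
tool_rot: [0.733, 0.681, -0.0, -0.0]
ft_force: [0.3, -0.9, 0.5]
grip_width: 0.0524
grip_force: 0.0
```

```bash
cat >> h.py <<'E'
def psi(q=None):
    y=R.from_quat(sensors.get_obs()["tool_rot"] if q is None else q).apply([0,1,0]); return np.arctan2(y[1],y[0])
def plan(tgt,psit=None,n=8):
    o=sensors.get_obs(); p=np.array(o["position"]); s=psi(); 
    d=(np.array(tgt)-p)/n; t=0 if psit is None else -(psit-s)/n
    for i in range(n):
        a=s-t*i
        print([float(round(x,1)) for x in(d@[-np.sin(a),np.cos(a),0]*1000,d@[np.cos(a),np.sin(a),0]*1000,-d[2]*1000)]+[0,0,round(float(t),4)],end=", ")
    print("\npos",p,"psi",s,"q",np.round(o["q"],3))
E
python3 -c "
from h import *
plan([.440,-.262,.404],-.984)"
```

```text
[-32.2, -22.1, 0.0, 0, 0, 0.1138], [-34.5, -18.3, 0.0, 0, 0, 0.1138], [-36.4, -14.3, 0.0, 0, 0, 0.1138], [-37.8, -10.0, 0.0, 0, 0, 0.1138], [-38.7, -5.7, 0.0, 0, 0, 0.1138], [-39.1, -1.3, 0.0, 0, 0, 0.1138], [-39.0, 3.2, 0.0, 0, 0, 0.1138], [-38.3, 7.6, 0.0, 0, 0, 0.1138], 
pos [ 0.63527742 -0.01778258  0.40401565] psi -0.07334542956986043 q [-0.204  0.416  1.182  0.     1.544 -0.13 ]
```

Emit:
drive_tool --deltas '[[[-32, -22, 0, 0, 0, 0.114], [-34.5, -18, 0, 0, 0, 0.114], [-36, -14, 0, 0, 0, 0.114], [-38, -10, 0, 0, 0, 0.114], [-39, -6, 0, 0, 0, 0.114], [-39, -1, 0, 0, 0, 0.114], [-39, 3, 0, 0, 0, 0.114], [-38, 8, 0, 0, 0, 0.114]]]'

```text
time: 2.87
position: [0.4398, -0.2613, 0.4045]
tool_rot: [0.958, 0.288, -0.0, -0.0]
ft_force: [-0.3, -0.1, 0.1]
grip_width: 0.0525
grip_force: 0.0
```

Emit:
drive_tool --deltas '[[[0, 0, 40, 0, 0, 0], [0, 0, 40, 0, 0, 0], [0, 0, 40, 0, 0, 0], [0, 0, 30, 0, 0, 0], [0, 0, 30, 0, 0, 0], [0, 0, 10, 0, 0, 0], [0, 0, 0, 0, 0, 0]]]'

```text
time: 3.45
position: [0.4399, -0.2592, 0.2121]
tool_rot: [0.957, 0.29, -0.002, -0.003]
ft_force: [0.7, -0.4, -0.2]
grip_width: 0.0522
grip_force: 0.0
```

Run:
```python
from h import *
t=cam("top")["img"][:,:,::-1];s=cam("scene")["img"][:,:,::-1]
def crop(i,u,v,w,h,k): return cv2.resize(np.ascontiguousarray(i[v:v+h,u:u+w]),(w*k,h*k),interpolation=cv2.INTER_CUBIC)
cv2.imwrite("pics/g1.png",np.hstack([crop(t,320,180,100,100,4),crop(s,325,180,100,100,4)]))
print(sensors.get_obs()["position"],psi())
```

```text
[ 0.44205432 -0.26094408  0.21536323] -0.9819210984918474
```

View pics/g1.png

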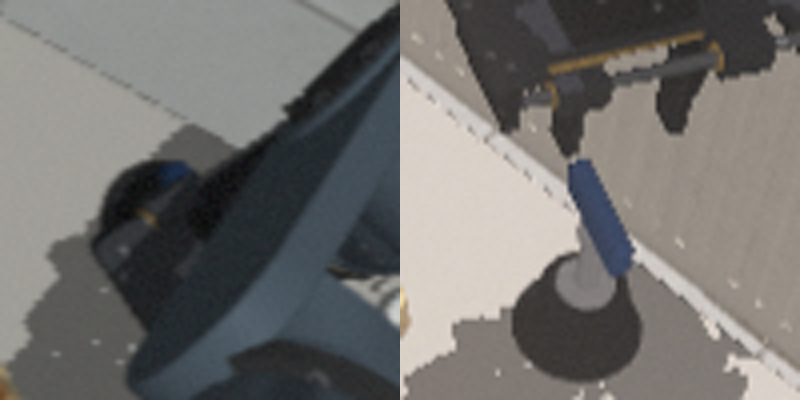

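The scene view shows the jaws, at about (620,140) in the crop, straddling the blue bar, with the fingers either side of its plane. I'll go down and grip.

Emit:
drive_tool --deltas '[[[0, 0, 25, 0, 0, 0], [0, 0, 25, 0, 0, 0], [0, 0, 25, 0, 0, 0], [0, 0, 15, 0, 0, 0], [0, 0, 6, 0, 0, 0], [0, 0, 0, 0, 0, 0], [0, 0, 0, 0, 0, 0]]]'

```text
time: 4.13
position: [0.4426, -0.2614, 0.1201]
tool_rot: [0.957, 0.29, 0.001, 0.001]
ft_force: [0.2, -0.1, 0.6]
grip_width: 0.052
grip_force: 0.0
```

Emit:
drive_tool --deltas '[[[0, 0, 0, 0, 0, 0], [0, 0, 0, 0, 0, 0], [0, 0, 0, 0, 0, 0], [0, 0, 0, 0, 0, 0], [0, 0, 0, 0, 0, 0], [0, 0, 0, 0, 0, 0]]]' --gripper 0 --squeeze 15

```text
time: 4.63
position: [0.4414, -0.2604, 0.1188]
tool_rot: [0.957, 0.29, 0.0, 0.0]
ft_force: [0.4, 0.5, -0.7]
grip_width: 0.0205
grip_force: 0.0
```

Emit:
drive_tool --deltas '[[[0, 0, 0, 0, 0, 0], [0, 0, 0, 0, 0, 0], [0, 0, 0, 0, 0, 0], [0, 0, 0, 0, 0, 0]]]'

```text
time: 4.97
position: [0.4413, -0.2603, 0.1186]
tool_rot: [0.957, 0.29, -0.0, -0.0]
ft_force: [-0.4, 1.2, 1.3]
grip_width: 0.0149
grip_force: 15.0
```

Emit:
drive_tool --deltas '[[[0, 0, 0, 0, 0, 0], [0, 0, 0, 0, 0, 0], [0, 0, 0, 0, 0, 0], [0, 0, 0, 0, 0, 0]]]' --squeeze 50

```text
time: 5.3
position: [0.4413, -0.2603, 0.1186]
tool_rot: [0.957, 0.29, -0.0, -0.0]
ft_force: [-0.7, 1.4, 1.4]
grip_width: 0.0145
grip_force: 50.0
```

```bash
python3 -c "
from h import *
o=sensors.get_obs();print(o,psi())"
```

```text
{'time': 5.3, 'q': array([-7.51293307e-01,  5.74490691e-01,  1.82468277e+00, -2.90744869e-06,
        7.42702205e-01,  2.30678437e-01]), 'joint_velocities': array([-9.72349497e-04, -1.27983250e-03,  2.71311821e-05,  5.11623666e-04,
        2.19170674e-03, -8.03759449e-04]), 'joint_torque': array([-1.91877661e-01, -3.74823189e+01, -1.03336814e+01,  2.82541139e-02,
       -2.94301920e-01, -4.02838370e-03]), 'position': array([ 0.4413072 , -0.26030141,  0.11858769]), 'tool_rot': array([ 9.56972527e-01,  2.90178501e-01, -7.17863119e-05, -1.21949352e-04]), 'ft_force': array([-0.69594502,  1.42162639,  1.42862268]), 'moment': array([0.05125838, 0.26084792, 0.02385344]), 'grip_force': 49.97150679118931, 'grip_width': 0.01452774425930205} -0.981969611253743
```

Emit:
drive_tool --deltas '[[[0, 0, -10, 0, 0, 0], [0, 0, -30, 0, 0, 0], [0, 0, -40, 0, 0, -0.12], [0, 0, -40, 0, 0, -0.12], [0, 0, -40, 0, 0, -0.12], [0, 0, -40, 0, 0, -0.12], [0, 0, -40, 0, 0, -0.12], [0, 0, -40, 0, 0, -0.12]]]'

```text
time: 5.97
position: [0.4406, -0.2597, 0.4007]
tool_rot: [0.792, 0.611, -0.0, -0.0]
ft_force: [0.9, -1.3, -2.4]
grip_width: 0.0148
grip_force: 50.0
```

Emit:
drive_tool --deltas '[[[0, 0, -10, 0, 0, 0], [0, 0, -10, 0, 0, 0]]]'

```text
time: 6.13
position: [0.4416, -0.2605, 0.4208]
tool_rot: [0.794, 0.608, 0.0, 0.002]
ft_force: [-0.1, -0.7, -2.7]
grip_width: 0.0145
grip_force: 50.0
```

```bash
python3 -c "
from h import *
plan([.60,-.05,.42],psi()+.96);print(sensors.get_obs()['ft_force'])"
```

```text
[30.6, 12.3, 0.1, 0, 0, -0.12], [28.9, 15.8, 0.1, 0, 0, -0.12], [26.8, 19.2, 0.1, 0, 0, -0.12], [24.3, 22.2, 0.1, 0, 0, -0.12], [21.4, 25.0, 0.1, 0, 0, -0.12], [18.3, 27.4, 0.1, 0, 0, -0.12], [14.9, 29.4, 0.1, 0, 0, -0.12], [11.3, 30.9, 0.1, 0, 0, -0.12], 
pos [ 0.4415651  -0.26051785  0.42079528] psi -0.26359311068509367 q [-0.751  0.203  1.45   0.     1.484 -0.488]
[-0.12691547 -0.72761487 -2.70017225]
```

Emit:
drive_tool --deltas '[[[30.6, 12.3, 0, 0, 0, -0.12], [28.9, 15.8, 0, 0, 0, -0.12], [26.8, 19.2, 0, 0, 0, -0.12], [24.3, 22.2, 0, 0, 0, -0.12], [21.4, 25, 0, 0, 0, -0.12], [18.3, 27.4, 0, 0, 0, -0.12], [14.9, 29.4, 0, 0, 0, -0.12], [11.3, 30.9, 0, 0, 0, -0.12]]]'

```text
time: 6.8
position: [0.5991, -0.0479, 0.4156]
tool_rot: [0.421, 0.907, -0.001, -0.003]
ft_force: [0.8, -0.7, -2.8]
grip_width: 0.0148
grip_force: 50.0
```

```bash
python3 -c "
from h import *
plan([.57,.19,.38],psi()+1.44,12)"
```

```text
[16.7, 10.9, 3.0, 0, 0, -0.12], [15.3, 12.9, 3.0, 0, 0, -0.12], [13.6, 14.6, 3.0, 0, 0, -0.12], [11.8, 16.1, 3.0, 0, 0, -0.12], [9.8, 17.4, 3.0, 0, 0, -0.12], [7.6, 18.5, 3.0, 0, 0, -0.12], [5.3, 19.2, 3.0, 0, 0, -0.12], [3.0, 19.7, 3.0, 0, 0, -0.12], [0.6, 20.0, 3.0, 0, 0, -0.12], [-1.8, 19.9, 3.0, 0, 0, -0.12], [-4.2, 19.5, 3.0, 0, 0, -0.12], [-6.5, 18.9, 3.0, 0, 0, -0.12], 
pos [ 0.59912067 -0.04785585  0.41556579] psi 0.7021418555861456 q [-0.265  0.355  1.247 -0.     1.545 -0.968]
```

Emit:
drive_tool --deltas '[[[16.7, 10.9, 3, 0, 0, -0.12], [15.3, 12.9, 3, 0, 0, -0.12], [13.6, 14.6, 3, 0, 0, -0.12], [11.8, 16.1, 3, 0, 0, -0.12], [9.8, 17.4, 3, 0, 0, -0.12], [7.6, 18.5, 3, 0, 0, -0.12], [5.3, 19.2, 3, 0, 0, -0.12], [3, 19.7, 3, 0, 0, -0.12]]]'

```text
time: 7.47
position: [0.5792, 0.1099, 0.3914]
tool_rot: [-0.046, 0.999, 0.0, -0.003]
ft_force: [0.5, 0.9, -3.2]
grip_width: 0.0145
grip_force: 50.0
```

Emit:
drive_tool --deltas '[[[0.6, 20, 3, 0, 0, -0.12], [-1.8, 19.9, 3, 0, 0, -0.12], [-4.2, 19.5, 3, 0, 0, -0.12], [-6.5, 18.9, 3, 0, 0, -0.12], [0, 0, 40, 0, 0, 0], [0, 0, 40, 0, 0, 0], [0, 0, 40, 0, 0, 0], [0, 0, 30, 0, 0, 0]]]'

```text
time: 8.13
position: [0.5677, 0.1881, 0.227]
tool_rot: [-0.279, 0.96, 0.001, -0.005]
ft_force: [0.2, -0.5, -3.7]
grip_width: 0.0143
grip_force: 50.0
```

Emit:
drive_tool --deltas '[[[0, 0, 20, 0, 0, 0], [0, 0, 0, 0, 0, 0], [0, 0, 0, 0, 0, 0], [0, 0, 0, 0, 0, 0]]]'

```text
time: 8.47
position: [0.5718, 0.1884, 0.2128]
tool_rot: [-0.279, 0.96, -0.0, 0.0]
ft_force: [0.4, 0.3, -2.6]
grip_width: 0.0145
grip_force: 50.0
```

Run:
```python
from h import *
C=cam("top");S=cam("scene")
o=sensors.get_obs(); p=o["position"]; print(p,psi(),o["q"],o["ft_force"])
t=C["img"][:,:,::-1];s=S["img"][:,:,::-1]
print("expected nose",[np.round(proj(c,p-[0,0,.0976]),1) for c in(C,S)],"shoulder",np.round(proj(S,p-[0,0,.0726]),1))
def crop(i,u,v,w,h,k): return cv2.resize(np.ascontiguousarray(i[v:v+h,u:u+w]),(w*k,h*k),interpolation=cv2.INTER_CUBIC)
cv2.imwrite("pics/g2.png",np.hstack([crop(t,140,110,100,120,4),crop(s,180,90,100,120,4)]))
```

```text
[0.57256363 0.18853835 0.21425939] 2.1375607362508386 [ 1.32908347e-01  5.31464863e-01  1.52371702e+00  3.72052424e-06
  1.08289992e+00 -2.00465647e+00] [ 0.54487673 -0.16019733 -3.7192557 ]
expected nose [array([179.9, 178.4]), array([215.1, 152.7])] shoulder [214.1 145.8]
```

View pics/g2.png

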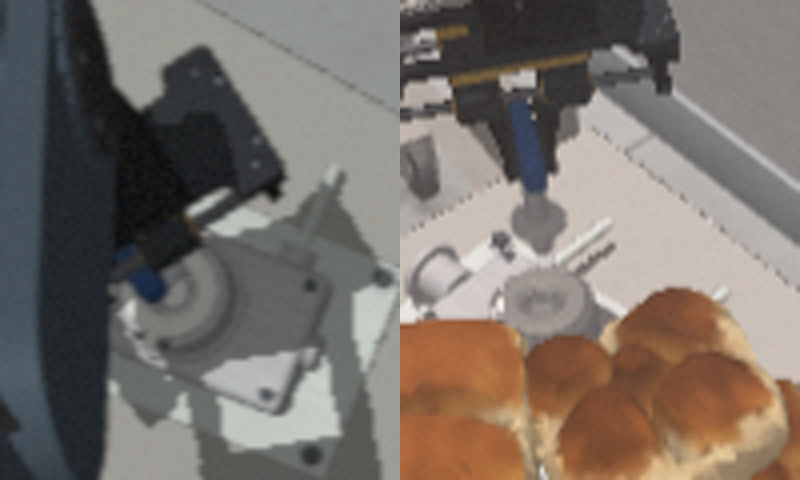

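In the scene crop the collar centre is at about (215,145), the nose tip at (215.3,153) and the plug hole at about (215.7,165.7) in full-image pixels. I'll compare these with the model.

Run:
```python
from h import *
C=cam("top");S=cam("scene")
p=sensors.get_obs()["position"]; print(p)
for q in (p,p+[.0017,.0011,0]): print("collar mid/nose",proj(S,q-[0,0,.0696]),proj(S,q-[0,0,.0976]))
print("scene->",atz(S,215.75,165.75,.076),"collar",atz(S,215,145,p[2]-.0696),"nose",atz(S,215.25,153,p[2]-.0976))
print("plug proj",proj(S,[.5700,.1902,.076]),proj(C,[.5706,.1906,.076]))
e=1e-3;print("jac",np.subtract(proj(S,[.571,.1902,.076]),proj(S,[.57,.1902,.076])),np.subtract(proj(S,[.57,.1912,.076]),proj(S,[.57,.1902,.076])))
```

```text
[0.57230341 0.1884822  0.21429724]
collar mid/nose (np.float64(213.90590037679488), np.float64(144.98096831776775)) (np.float64(215.0708416431031), np.float64(152.75074765169958))
collar mid/nose (np.float64(213.76480190658236), np.float64(144.4510435476062)) (np.float64(214.93091421565634), np.float64(152.2221741475534))
scene-> [0.56423857 0.18788695 0.076     ] collar [0.5730828  0.18576729 0.14469724] nose [0.57159157 0.18768183 0.11669724]
plug proj (np.float64(215.77442763403366), np.float64(164.07218232572825)) (np.float64(182.64445039069602), np.float64(181.93424586355474))
jac [ 0.14343835 -0.25772659] [-0.34685333 -0.08111458]
```

Emit:
drive_tool --deltas '[[[1, 2.7, 10, 0, 0, 0], [0, 0, 15, 0, 0, 0], [0, 0, 9, 0, 0, 0], [0, 0, 0, 0, 0, 0], [0, 0, 0, 0, 0, 0], [0, 0, 0, 0, 0, 0]]]'

```text
time: 9.17
position: [0.5695, 0.1902, 0.1789]
tool_rot: [-0.28, 0.96, -0.0, 0.0]
ft_force: [0.1, 0.5, -2.9]
grip_width: 0.0145
grip_force: 50.0
```

Run:
```python
from h import *
C=cam("top");S=cam("scene")
o=sensors.get_obs(); p=o["position"]; print(p,o["ft_force"])
t=C["img"][:,:,::-1];s=S["img"][:,:,::-1]
a=cv2.resize(np.ascontiguousarray(s[120:180,190:240]),(500,600),interpolation=cv2.INTER_CUBIC)
b=cv2.resize(np.ascontiguousarray(t[150:210,155:185]),(300,600),interpolation=cv2.INTER_CUBIC)
for q,col in ((p-[0,0,.0696],(0,0,255)),(p-[0,0,.0976],(0,255,0)),(np.array([*p[:2],.076]),(255,0,0))):
    u,v=proj(S,q); cv2.circle(a,(int((u+.5-190)*10),int((v+.5-120)*10)),4,col,1)
th=np.linspace(0,6.28,60)
for r in(.0095,.030):
  u,v=proj(S,np.c_[p[0]+r*np.cos(th),p[1]+r*np.sin(th),0*th+.076])
  cv2.polylines(a,[np.int32(np.c_[(u+.5-190)*10,(v+.5-120)*10])],True,(255,0,255),1)
  u,v=proj(C,np.c_[p[0]+r*np.cos(th),p[1]+r*np.sin(th),0*th+.076])
  cv2.polylines(b,[np.int32(np.c_[(u+.5-155)*10,(v+.5-150)*10])],True,(255,0,255),1)
cv2.imwrite("pics/g3.png",np.hstack([a,b]))
```

```text
[0.56971534 0.19019857 0.17927203] [ 0.19198889 -0.24829085 -2.40118727]
```

View pics/g3.png

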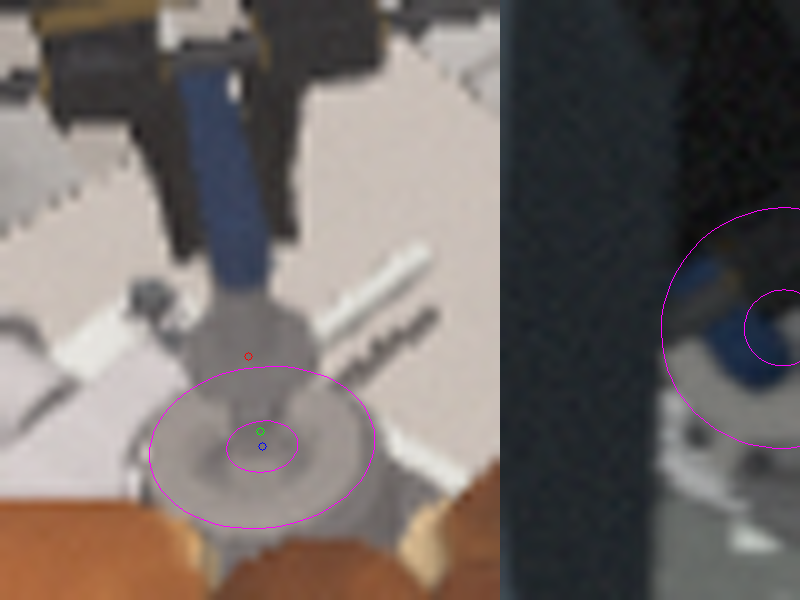

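The overlay has the TCP axis within about 1 mm of the plug centre: the ring edges match, and the collar is at (251,350) against (248,356) predicted. I'll lower gently.

Emit:
drive_tool --deltas '[[[0, 0, 2, 0, 0, 0], [0, 0, 2, 0, 0, 0], [0, 0, 2, 0, 0, 0], [0, 0, 1, 0, 0, 0], [0, 0, 0, 0, 0, 0]]]'

```text
time: 9.68
position: [0.5688, 0.1901, 0.1712]
tool_rot: [-0.28, 0.96, 0.0, -0.0]
ft_force: [1.0, 0.1, -2.1]
grip_width: 0.0147
grip_force: 50.0
```

Emit:
drive_tool --deltas '[[[0, 0, 2, 0, 0, 0], [0, 0, 2, 0, 0, 0], [0, 0, 1, 0, 0, 0], [0, 0, 0, 0, 0, 0]]]'

```text
time: 10.02
position: [0.5688, 0.1901, 0.1661]
tool_rot: [-0.28, 0.96, 0.0, -0.0]
ft_force: [-0.5, 0.4, -2.7]
grip_width: 0.0148
grip_force: 50.0
```

Emit:
drive_tool --deltas '[[[0, 0, 2, 0, 0, 0], [0, 0, 1.5, 0, 0, 0], [0, 0, 1, 0, 0, 0], [0, 0, 0, 0, 0, 0]]]'

```text
time: 10.35
position: [0.5688, 0.1905, 0.1618]
tool_rot: [-0.28, 0.96, 0.0, -0.0]
ft_force: [-0.6, 1.6, -2.8]
grip_width: 0.0148
grip_force: 50.0
```

Emit:
drive_tool --deltas '[[[0, 0, 1, 0, 0, 0], [0, 0, 0.5, 0, 0, 0], [0, 0, 0, 0, 0, 0]]]'

```text
time: 10.6
position: [0.5689, 0.1905, 0.1605]
tool_rot: [-0.28, 0.96, 0.0, -0.0]
ft_force: [-0.2, 1.9, -0.6]
grip_width: 0.0147
grip_force: 50.0
```

Emit:
drive_tool --deltas '[[[0, 0, 1, 0, 0, 0], [0, 0, 0.5, 0, 0, 0], [0, 0, 0, 0, 0, 0]]]'

```text
time: 10.85
position: [0.569, 0.1904, 0.159]
tool_rot: [-0.28, 0.96, 0.0, 0.0]
ft_force: [-0.5, 3.0, -1.9]
grip_width: 0.0146
grip_force: 50.0
```

Emit:
drive_tool --deltas '[[[-0.3, 0.5, 0.5, 0, 0, 0], [0, 0, 0.5, 0, 0, 0], [0, 0, 0, 0, 0, 0]]]'

```text
time: 11.1
position: [0.5691, 0.1907, 0.1579]
tool_rot: [-0.28, 0.96, -0.0, 0.0]
ft_force: [-1.0, 2.3, -2.3]
grip_width: 0.0148
grip_force: 50.0
```

Emit:
drive_tool --deltas '[[[0, 0, 1, 0, 0, 0], [0, 0, 0.5, 0, 0, 0], [0, 0, 0, 0, 0, 0]]]'

```text
time: 11.35
position: [0.5691, 0.1906, 0.1564]
tool_rot: [-0.28, 0.96, -0.0, -0.0]
ft_force: [-0.4, 2.6, -2.5]
grip_width: 0.0146
grip_force: 50.0
```

Emit:
drive_tool --deltas '[[[0, 0, 1, 0, 0, 0], [0, 0, 0, 0, 0, 0], [0, 0, 0, 0, 0, 0]]]'

```text
time: 11.6
position: [0.5691, 0.1907, 0.1553]
tool_rot: [-0.28, 0.96, -0.0, -0.0]
ft_force: [-1.2, 2.4, -2.5]
grip_width: 0.0145
grip_force: 50.0
```

Emit:
drive_tool --deltas '[[[-0.3, 0.5, 0.5, 0, 0, 0], [0, 0, 0.5, 0, 0, 0], [0, 0, 0, 0, 0, 0]]]'

```text
time: 11.85
position: [0.5691, 0.191, 0.1544]
tool_rot: [-0.28, 0.96, -0.0, -0.0]
ft_force: [-1.4, 2.5, -1.6]
grip_width: 0.0143
grip_force: 50.0
```

Emit:
drive_tool --deltas '[[[0, 0, 1, 0, 0, 0], [0, 0, 0, 0, 0, 0], [0, 0, 0, 0, 0, 0]]]'

```text
time: 12.1
position: [0.5691, 0.1911, 0.1534]
tool_rot: [-0.28, 0.96, -0.0, -0.0]
ft_force: [-0.2, 0.2, -3.0]
grip_width: 0.0145
grip_force: 50.0
```

Emit:
drive_tool --deltas '[[[0, 0, 1, 0, 0, 0], [0, 0, 0, 0, 0, 0], [0, 0, 0, 0, 0, 0]]]'

```text
time: 12.35
position: [0.5691, 0.1911, 0.1525]
tool_rot: [-0.28, 0.96, -0.0, -0.0]
ft_force: [0.1, 0.0, -3.0]
grip_width: 0.0148
grip_force: 50.0
```

Emit:
drive_tool --deltas '[[[0, 0, 0.8, 0, 0, 0], [0, 0, 0, 0, 0, 0], [0, 0, 0, 0, 0, 0]]]'

```text
time: 12.6
position: [0.5692, 0.1912, 0.1521]
tool_rot: [-0.28, 0.96, -0.0, 0.0]
ft_force: [0.3, 1.1, -0.7]
grip_width: 0.0145
grip_force: 50.0
```

Emit:
drive_tool --deltas '[[[0, 0, 0.7, 0, 0, 0], [0, 0, 0, 0, 0, 0], [0, 0, 0, 0, 0, 0]]]'

```text
time: 12.85
position: [0.5695, 0.1914, 0.1517]
tool_rot: [-0.28, 0.96, -0.0, 0.001]
ft_force: [-0.5, 0.8, 4.7]
grip_width: 0.0147
grip_force: 50.0
```

Emit:
drive_tool --deltas '[[[0, 0, 0.5, 0, 0, 0], [0, 0, 0, 0, 0, 0], [0, 0, 0, 0, 0, 0]]]'

```text
time: 13.1
position: [0.5696, 0.1915, 0.1515]
tool_rot: [-0.28, 0.96, -0.0, 0.001]
ft_force: [-1.5, 1.1, 5.8]
grip_width: 0.0145
grip_force: 50.0
```

Emit:
drive_tool --deltas '[[[0, 0, 0.2, 0, 0, 0.1], [0, 0, 0.2, 0, 0, 0.1], [0, 0, 0.3, 0, 0, 0.1], [0, 0, 0, 0, 0, 0]]]'

```text
time: 13.43
position: [0.5693, 0.1922, 0.1506]
tool_rot: [-0.131, 0.991, 0.001, 0.001]
ft_force: [-1.4, 2.1, 5.1]
grip_width: 0.0145
grip_force: 50.0
```

Emit:
drive_tool --deltas '[[[0, 0, 0.3, 0, 0, 0.1], [0, 0, 0.3, 0, 0, 0.1], [0, 0, 0.3, 0, 0, 0.1], [0, 0, 0, 0, 0, 0]]]'

```text
time: 13.77
position: [0.5693, 0.1925, 0.1497]
tool_rot: [0.018, 1.0, 0.001, 0.001]
ft_force: [-1.9, 2.9, 5.6]
grip_width: 0.0148
grip_force: 50.0
```

```bash
python3 -c "
from h import *
o=sensors.get_obs();print(o,psi())"
```

```text
{'time': 13.7667, 'q': array([ 0.13929269,  0.61433723,  1.58071594,  0.00244192,  0.94509481,
       -1.39629811]), 'joint_velocities': array([-0.00096779,  0.00014041,  0.00263395, -0.00907515,  0.00170165,
       -0.10786106]), 'joint_torque': array([ -1.72932945, -40.98734379, -13.34670961,  -0.75656204,
        -0.31768617,   0.53986195]), 'position': array([0.56926828, 0.19246392, 0.14969943]), 'tool_rot': array([1.83160854e-02, 9.99831495e-01, 1.09087521e-03, 5.58750286e-04]), 'ft_force': array([-1.91725475,  2.88569875,  5.56176764]), 'moment': array([0.60342379, 0.33116086, 0.0609505 ]), 'grip_force': 49.99410501681268, 'grip_width': 0.014822593605767528} 1.534163266055599
```

Emit:
drive_tool --deltas '[[[0.2, 0.4, 0.3, 0, 0, 0.1], [0, 0, 0.3, 0, 0, 0.1], [0, 0, 0, 0, 0, 0]]]'

```text
time: 14.02
position: [0.5695, 0.1931, 0.1493]
tool_rot: [0.118, 0.993, 0.001, 0.001]
ft_force: [-0.5, 3.5, 5.4]
grip_width: 0.0148
grip_force: 50.0
```

Emit:
drive_tool --deltas '[[[0, 0, 0.2, 0, 0, 0.1], [0, 0, 0, 0, 0, 0]]]'

```text
time: 14.18
position: [0.5697, 0.1931, 0.1491]
tool_rot: [0.168, 0.986, 0.002, 0.001]
ft_force: [-2.2, 3.5, 5.2]
grip_width: 0.0146
grip_force: 50.0
```

Emit:
drive_tool --deltas '[[[0, 0, 0.1, 0, 0, 0.1], [0, 0, 0, 0, 0, 0]]]'

```text
time: 14.35
position: [0.5699, 0.1933, 0.149]
tool_rot: [0.216, 0.976, 0.002, 0.001]
ft_force: [-0.6, 4.7, 6.3]
grip_width: 0.0144
grip_force: 50.0
```

```bash
python3 -c "
from h import *
o=sensors.get_obs();print(o['position'],o['ft_force'],o['moment'],o['joint_torque'],psi(),o['q'])"
```

```text
[0.56992072 0.19329181 0.14898639] [-0.57582915  4.67414564  6.25948483] [1.17990244 0.00925954 0.04699858] [ -2.87311345 -40.72851419 -12.33491421  -1.31208256   0.19237972
   0.58182713] 1.13557081239066 [ 0.1401984   0.615592    1.58061458  0.00329324  0.94171683 -0.99730182]
```

Emit:
drive_tool --deltas '[[[0.3, 0.7, 0.2, 0, 0, 0.05], [0, 0, 0.1, 0, 0, 0.05], [0, 0, 0, 0, 0, 0]]]'

```text
time: 14.6
position: [0.5702, 0.1939, 0.1488]
tool_rot: [0.263, 0.965, 0.002, 0.002]
ft_force: [-0.2, 4.6, 5.7]
grip_width: 0.0147
grip_force: 50.0
```

```bash
python3 -c "
from h import *
o=sensors.get_obs();print(o['position'],o['ft_force'],o['moment'],o['joint_torque'],psi(),o['q'])"
```

```text
[0.57024704 0.19386253 0.14883852] [-0.1985534   4.57133671  5.67658404] [ 1.07383042 -0.01883209  0.02553786] [ -2.75067039 -40.42873263 -12.04635143  -1.28449794   0.29613515
   0.30024427] 1.0381980195733316 [ 0.1412761   0.61618876  1.57980063  0.002778    0.94134334 -0.8985483 ]
```

Emit:
drive_tool --deltas '[[[0.2, 0.5, 0.2, 0, 0, 0.06], [0, 0, 0.1, 0, 0, 0.06], [0, 0, 0, 0, 0, 0]]]'

```text
time: 14.85
position: [0.5705, 0.1943, 0.1486]
tool_rot: [0.321, 0.947, 0.002, 0.002]
ft_force: [-0.4, 4.1, 5.9]
grip_width: 0.0146
grip_force: 50.0
```

```bash
python3 -c "
from h import *
o=sensors.get_obs();print(o['position'],o['ft_force'],o['moment'],o['joint_torque'],psi(),o['q'])"
```

```text
[0.57045302 0.19428745 0.1485786 ] [-0.40957247  4.07645225  5.91806112] [0.94457196 0.00981266 0.01664671] [ -2.5889989  -40.30261874 -11.93091363  -1.18006166   0.26872412
   0.30934528] 0.9179488439519407 [ 0.14208229  0.61687119  1.57922983  0.00240452  0.94101109 -0.7772744 ]
```

Emit:
drive_tool --deltas '[[[0.2, 0.4, 0.2, 0, 0, 0.06], [0, 0, 0.1, 0, 0, 0.06], [0, 0, 0, 0, 0, 0]]]'

```text
time: 15.1
position: [0.5707, 0.1945, 0.1485]
tool_rot: [0.377, 0.926, 0.002, 0.002]
ft_force: [0.4, 3.5, 6.8]
grip_width: 0.0149
grip_force: 50.0
```

```bash
cat > st.py <<'E'
from h import *
o=sensors.get_obs();print(o['time'],o['position'],o['ft_force'].round(1),o['moment'].round(2),o['joint_torque'].round(2),round(psi(),3),o['q'].round(3))
E
python3 st.py
```

```text
15.1 [0.5706719  0.19449861 0.14851928] [0.4 3.5 6.8] [ 0.73 -0.01  0.05] [ -2.38 -39.73 -11.73  -0.97   0.24   0.37] 0.799 [ 0.143  0.617  1.579  0.002  0.941 -0.657]
```

Emit:
drive_tool --deltas '[[[0.1, 0.2, 0.1, 0, 0, 0.06], [0, 0, 0, 0, 0, 0], [0, 0, 0, 0, 0, 0]]]'

```text
time: 15.35
position: [0.5707, 0.1945, 0.1485]
tool_rot: [0.403, 0.915, 0.002, 0.002]
ft_force: [0.7, 3.7, 7.4]
grip_width: 0.015
grip_force: 50.0
```

```bash
python3 st.py
```

```text
15.35 [0.57071374 0.19453242 0.14850303] [0.7 3.7 7.4] [0.65 0.05 0.15] [ -2.16 -39.47 -11.73  -0.82   0.17   0.14] 0.741 [ 1.430e-01  6.170e-01  1.578e+00  1.000e-03  9.410e-01 -5.990e-01]
```

Seated: the height has stopped changing with turning while the force starts to rise. Now I'll grip harder and draw slowly.

Emit:
drive_tool --deltas '[[[0.4, 0.4, 0, 0, 0, 0], [0, 0, 0, 0, 0, 0], [0, 0, -0.3, 0, 0, 0], [0, 0, -0.5, 0, 0, 0], [0, 0, -0.5, 0, 0, 0], [0, 0, -0.5, 0, 0, 0]]]' --squeeze 60

```text
time: 15.85
position: [0.5705, 0.1945, 0.1486]
tool_rot: [0.404, 0.915, 0.001, 0.001]
ft_force: [4.2, 2.8, -3.7]
grip_width: 0.0149
grip_force: 60.0
```

Emit:
drive_tool --deltas '[[[0, 0, -0.7, 0, 0, 0], [0, 0, -0.7, 0, 0, 0], [0, 0, -0.7, 0, 0, 0], [0, 0, -0.7, 0, 0, 0]]]'

```text
time: 16.18
position: [0.5695, 0.1942, 0.1493]
tool_rot: [0.404, 0.915, 0.0, 0.0]
ft_force: [5.3, 2.2, -13.2]
grip_width: 0.0145
grip_force: 60.1
```

Emit:
drive_tool --deltas '[[[0, 0, -0.7, 0, 0, 0], [0, 0, -0.7, 0, 0, 0], [0, 0, -0.7, 0, 0, 0], [0, 0, -0.7, 0, 0, 0]]]'

```text
time: 16.52
position: [0.569, 0.194, 0.1505]
tool_rot: [0.405, 0.915, -0.0, -0.001]
ft_force: [6.5, 3.9, -19.3]
grip_width: 0.0146
grip_force: 60.2
```

Emit:
drive_tool --deltas '[[[0, 0, -0.8, 0, 0, 0], [0, 0, -0.8, 0, 0, 0], [0, 0, -0.8, 0, 0, 0], [0, 0, -0.8, 0, 0, 0]]]'

```text
time: 16.85
position: [0.5689, 0.194, 0.1535]
tool_rot: [0.405, 0.915, -0.0, -0.001]
ft_force: [5.6, 3.6, -18.6]
grip_width: 0.0144
grip_force: 60.2
```

```bash
python3 st.py
```

```text
16.85 [0.56894217 0.19399266 0.15350296] [  5.6   3.6 -18.6] [ 0.74 -1.57  0.03] [ -0.51 -53.88 -14.35  -0.63   2.56   0.  ] 0.738 [ 0.143  0.61   1.575  0.     0.958 -0.595]
```

Emit:
drive_tool --deltas '[[[-0.6, 0.7, -1.5, 0, 0, 0], [0, 0, -1.5, 0, 0, 0], [0, 0, -2, 0, 0, 0], [0, 0, -2, 0, 0, 0], [0, 0, -2, 0, 0, 0], [0, 0, -2, 0, 0, 0], [0, 0, -2, 0, 0, 0], [0, 0, -2, 0, 0, 0]]]'

```text
time: 17.52
position: [0.5687, 0.1939, 0.1683]
tool_rot: [0.405, 0.915, -0.001, -0.002]
ft_force: [4.5, 2.8, -19.0]
grip_width: 0.0146
grip_force: 60.2
```

Emit:
drive_tool --deltas '[[[0, 0, -2, 0, 0, 0], [0, 0, -2, 0, 0, 0], [0, 0, -2, 0, 0, 0], [0, 0, -2, 0, 0, 0], [0, 0, -2, 0, 0, 0], [0, 0, -2, 0, 0, 0], [0, 0, -2, 0, 0, 0], [0, 0, -2, 0, 0, 0]]]'

```text
time: 18.18
position: [0.5694, 0.194, 0.189]
tool_rot: [0.404, 0.915, -0.0, -0.0]
ft_force: [-0.8, -0.4, -4.6]
grip_width: 0.0146
grip_force: 60.0
```

Emit:
drive_tool --deltas '[[[0, 0, -6, 0, 0, 0], [0, 0, -12, 0, 0, 0], [0, 0, -18, 0, 0, 0], [0, 0, -20, 0, 0, 0], [0, 0, -20, 0, 0, 0], [0, 0, -18, 0, 0, 0], [0, 0, -12, 0, 0, 0], [0, 0, -5, 0, 0, 0]]]'

```text
time: 18.85
position: [0.5709, 0.1944, 0.3026]
tool_rot: [0.404, 0.915, 0.001, 0.002]
ft_force: [-0.1, 0.6, -4.6]
grip_width: 0.0143
grip_force: 60.0
```

```bash
python3 -c "
from h import *
plan([.409,.329,.30],-.57,16)"
```

```text
[13.0, -1.8, 0.2, 0, 0, 0.0818], [12.8, -2.9, 0.2, 0, 0, 0.0818], [12.6, -3.9, 0.2, 0, 0, 0.0818], [12.2, -4.9, 0.2, 0, 0, 0.0818], [11.8, -5.9, 0.2, 0, 0, 0.0818], [11.2, -6.9, 0.2, 0, 0, 0.0818], [10.6, -7.7, 0.2, 0, 0, 0.0818], [10.0, -8.6, 0.2, 0, 0, 0.0818], [9.2, -9.4, 0.2, 0, 0, 0.0818], [8.4, -10.1, 0.2, 0, 0, 0.0818], [7.6, -10.8, 0.2, 0, 0, 0.0818], [6.7, -11.3, 0.2, 0, 0, 0.0818], [5.7, -11.8, 0.2, 0, 0, 0.0818], [4.7, -12.3, 0.2, 0, 0, 0.0818], [3.7, -12.6, 0.2, 0, 0, 0.0818], [2.7, -12.9, 0.2, 0, 0, 0.0818], 
pos [0.57085843 0.19436026 0.30262268] psi 0.7381646608285142 q [ 0.143  0.436  1.423 -0.     1.277 -0.595]
```

Emit:
drive_tool --deltas '[[[13, -1.8, 0, 0, 0, 0.082], [12.8, -2.9, 0, 0, 0, 0.082], [12.6, -3.9, 0, 0, 0, 0.082], [12.2, -4.9, 0, 0, 0, 0.082], [11.8, -5.9, 0, 0, 0, 0.082], [11.2, -6.9, 0, 0, 0, 0.082], [10.6, -7.7, 0, 0, 0, 0.082], [10, -8.6, 0, 0, 0, 0.082]]]'

```text
time: 19.52
position: [0.488, 0.2617, 0.2992]
tool_rot: [0.679, 0.734, -0.001, -0.0]
ft_force: [-0.5, 0.1, -4.0]
grip_width: 0.0145
grip_force: 60.0
```

Emit:
drive_tool --deltas '[[[9.2, -9.4, 0, 0, 0, 0.082], [8.4, -10.1, 0, 0, 0, 0.082], [7.6, -10.8, 0, 0, 0, 0.082], [6.7, -11.3, 0, 0, 0, 0.082], [5.7, -11.8, 0, 0, 0, 0.082], [4.7, -12.3, 0, 0, 0, 0.082], [3.7, -12.6, 0, 0, 0, 0.082], [2.7, -12.9, 0, 0, 0, 0.082]]]'

```text
time: 20.18
position: [0.4073, 0.3291, 0.2993]
tool_rot: [0.879, 0.476, -0.001, 0.0]
ft_force: [0.2, 0.3, -4.1]
grip_width: 0.0145
grip_force: 60.0
```

Emit:
drive_tool --deltas '[[[0, 0, 20, 0, 0, 0], [0, 0, 40, 0, 0, 0], [0, 0, 40, 0, 0, 0], [0, 0, 30, 0, 0, 0], [0, 0, 15, 0, 0, 0], [0, 0, 5, 0, 0, 0], [0, 0, 0, 0, 0, 0], [0, 0, 0, 0, 0, 0]]]'

```text
time: 20.85
position: [0.4092, 0.3294, 0.1503]
tool_rot: [0.878, 0.478, 0.001, 0.0]
ft_force: [0.8, -0.2, -4.5]
grip_width: 0.0143
grip_force: 60.0
```

```bash
python3 st.py
python3 - <<'E'
from h import *
C=cam("top");S=cam("scene")
t=C["img"][:,:,::-1];s=S["img"][:,:,::-1]
def crop(i,u,v,w,h,k): return cv2.resize(np.ascontiguousarray(i[v:v+h,u:u+w]),(w*k,h*k),interpolation=cv2.INTER_CUBIC)
cv2.imwrite("pics/g4.png",np.hstack([crop(t,80,180,130,130,3),crop(s,80,120,130,130,3)]))
E
```

```text
20.85 [0.40920948 0.32940826 0.15032265] [ 0.8 -0.2 -4.5] [-0.11  0.08 -0.01] [ 1.000e-02 -3.975e+01 -1.232e+01  5.000e-02  4.000e-02 -0.000e+00] -0.574 [ 0.465  0.532  1.772 -0.     0.836  1.039]
```

View pics/g4.png

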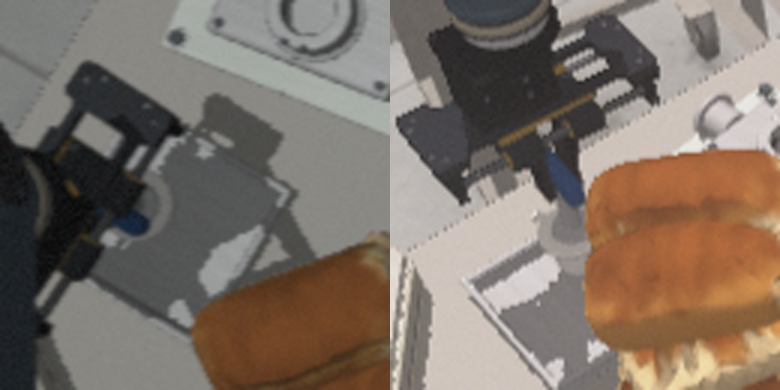

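The plug hangs on the puller and the port is empty. The tray's right corner is at about (179,243.5) in full-image pixels. I'll recheck the tray centre from its top and right corners.

Run:
```python
from h import *
C=cam("top"); a=atz(C,126.75,214.25,.024);b=atz(C,178.9,243.8,.024)
d=(b-a)/np.linalg.norm(b-a); n=np.array([d[1],-d[0],0]); n=n if n@[-1,-.2,0]>0 else -n
c=(a+b)/2+n*.075; print(a,b,np.linalg.norm(a-b),c, proj(C,c), "pluglocal",np.array([.408,.3275,0])@d-c@d,np.array([.408,.3275,0])@n-c@n, d,n, proj(C,[.408,.3275,.078]))
```

```text
[0.49524249 0.34475956 0.024     ] [0.41839926 0.20938197 0.024     ] 0.15566622177284284 [0.39159595 0.31409384 0.024     ] (np.float64(137.830445131627), np.float64(254.4962289137784)) pluglocal -0.01975659041689698 -0.007648214468892023 [-0.49364102 -0.86966576  0.        ] [-0.86966576  0.49364102  0.        ] (np.float64(125.26362872076854), np.float64(248.22531116026218))
```

Emit:
drive_tool --deltas '[[[0, 0, 8, 0, 0, 0], [0, 0, 10, 0, 0, 0], [0, 0, 8, 0, 0, 0], [0, 0, 4, 0, 0, 0], [0, 0, 2, 0, 0, 0], [0, 0, 0, 0, 0, 0]]]'

```text
time: 21.5
position: [0.408, 0.3288, 0.1167]
tool_rot: [0.878, 0.478, -0.001, -0.0]
ft_force: [0.4, -0.8, -4.4]
grip_width: 0.0145
grip_force: 60.0
```

Emit:
drive_tool --deltas '[[[0, 0, 0.7, 0, 0, 0], [0, 0, 0.7, 0, 0, 0], [0, 0, 0.6, 0, 0, 0], [0, 0, 0, 0, 0, 0]]]'

```text
time: 21.83
position: [0.4086, 0.3291, 0.1158]
tool_rot: [0.878, 0.478, 0.0, 0.0]
ft_force: [0.7, 1.1, -4.1]
grip_width: 0.0145
grip_force: 60.0
```

Emit:
drive_tool --deltas '[[[0, 0, 0.5, 0, 0, 0], [0, 0, 0.5, 0, 0, 0], [0, 0, 0, 0, 0, 0]]]'

```text
time: 22.08
position: [0.4085, 0.3291, 0.1147]
tool_rot: [0.878, 0.478, 0.0, 0.0]
ft_force: [-0.6, -0.3, -4.7]
grip_width: 0.0143
grip_force: 60.0
```

Emit:
drive_tool --deltas '[[[0, 0, 0.5, 0, 0, 0], [0, 0, 0.5, 0, 0, 0], [0, 0, 0, 0, 0, 0]]]'

```text
time: 22.33
position: [0.4086, 0.3291, 0.1145]
tool_rot: [0.878, 0.478, 0.0, -0.0]
ft_force: [-2.7, 0.3, 4.4]
grip_width: 0.0142
grip_force: 60.0
```

Emit:
drive_tool --deltas '[[[0, 0, 0.5, 0, 0, 0], [0, 0, 0.3, 0, 0, 0], [0, 0, 0, 0, 0, 0]]]'

```text
time: 22.58
position: [0.4086, 0.3292, 0.1145]
tool_rot: [0.878, 0.478, 0.001, -0.0]
ft_force: [-2.0, -0.9, 10.7]
grip_width: 0.0141
grip_force: 60.0
```

Emit:
drive_tool --deltas '[[[0, 0, -0.4, 0, 0, 0], [0, 0, -0.4, 0, 0, 0], [0, 0, 0, 0, 0, 0]]]' --squeeze 5

```text
time: 22.83
position: [0.4086, 0.3293, 0.1145]
tool_rot: [0.878, 0.478, 0.001, -0.0]
ft_force: [-2.8, 0.1, 7.3]
grip_width: 0.0151
grip_force: 5.0
```

Emit:
drive_tool --deltas '[[[0, 0, 0, 0, 0, 0], [0, 0, 0, 0, 0, 0], [0, 0, 0, 0, 0, 0], [0, 0, 0, 0, 0, 0], [0, 0, 0, 0, 0, 0], [0, 0, 0, 0, 0, 0]]]' --gripper 50

```text
time: 23.33
position: [0.4086, 0.329, 0.1135]
tool_rot: [0.878, 0.478, -0.0, 0.0]
ft_force: [0.1, -0.0, 0.7]
grip_width: 0.0417
grip_force: 0.0
```

Emit:
drive_tool --deltas '[[[0, 0, -5, 0, 0, 0], [0, 0, -15, 0, 0, 0], [0, 0, -20, 0, 0, 0], [0, 0, -30, 0, 0, 0], [0, 0, -40, 0, 0, 0], [0, 0, -40, 0, 0, 0], [0, 0, -10, 0, 0, 0], [0, 0, 0, 0, 0, 0]]]'

```text
time: 24.0
position: [0.4105, 0.3302, 0.2778]
tool_rot: [0.878, 0.478, 0.005, 0.0]
ft_force: [0.3, 0.6, -0.9]
grip_width: 0.0435
grip_force: 0.0
```

```bash
python3 st.py
python3 - <<'E'
from h import *
C=cam("top");S=cam("scene")
t=C["img"][:,:,::-1];s=S["img"][:,:,::-1]
def crop(i,u,v,w,h,k): return cv2.resize(np.ascontiguousarray(i[v:v+h,u:u+w]),(w*k,h*k),interpolation=cv2.INTER_CUBIC)
cv2.imwrite("pics/g5.png",np.hstack([crop(t,80,180,130,130,3),crop(s,80,120,130,130,3)]))
E
```

```text
24.0 [0.41050525 0.33016352 0.27778043] [ 0.3  0.6 -0.9] [-0.07  0.05 -0.06] [  0.12 -36.32 -17.61   0.07   0.15  -0.  ] -0.574 [ 0.465  0.351  1.644 -0.     1.137  1.039]
```

View pics/g5.png

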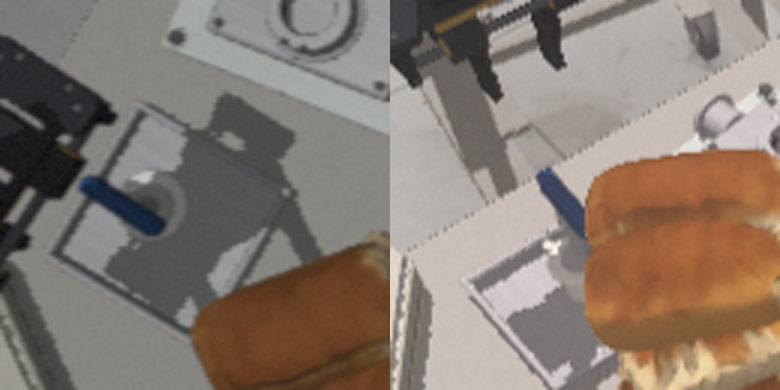

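The plug stands upright in the tray with the puller in it, ring at crop (155,205) in the top view. The gripper is clear, so I'm handing in.

```bash
python3 -c "
from rig import ticket
print(ticket.hand_in())"
```

```text
the job is handed in; nothing more can be done
None
```

The plug was drawn and stands upright in the parts tray with the puller still screwed in, the gripper is clear, and the job was handed in after about 24 s; no verdict came back.

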